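# Load the vee jig, clear the ear defenders onto the rail and set the drill speed

## Task

Set the bench up for drilling: first turn the speed switch right back to off. Slide every round blank along the bench, without lifting it, into a vee of its own and push it fully home so that it rests centred against both faces, and hang every pair of ear defenders astride the rail, its headband resting on the bar with one cup on each side. Only when all the blanks are home, with the switch still off, set the switch to the third click; leave everything else on the bench where it is, and if anything gets knocked away put it right before you finish.

Things in the scene. Friction and masses are not known exactly. Their poses are not given: they have to be found in the camera images.
- blank0: Sawn round blank of bare aluminium, 60 mm diameter, 55 mm tall, about 0.42 kg, standing on end; smooth, friction about 0.3 on the vees; origin at the centre of its underside, z up along its axis. There are three like this; one may be absent.
- blank1: Sawn round blank of bare aluminium, 60 mm diameter, 55 mm tall, about 0.42 kg, standing on end; smooth, friction about 0.3 on the vees; origin at the centre of its underside, z up along its axis. There are three like this; one may be absent.
- blank2: Sawn round blank of bare aluminium, 60 mm diameter, 55 mm tall, about 0.42 kg, standing on end; smooth, friction about 0.3 on the vees; origin at the centre of its underside, z up along its axis. There are three like this; one may be absent.
- muffs0: Rigid ear defenders (grey cups, dark headband, black head pad), 0.26 kg, standing on their two cups, 135 mm tall. Origin at the underside midway between the cups, z up. Cups at +y and -y, each 56 (x) by 30 (y) by 70 mm tall, 70 mm clear gap between, 130 mm over all. Head pad on top: 26 (x) by 50 (y) mm, 113 to 135 mm above the origin: grip it from above. One of two pairs may be absent.
- muffs0_saddle (a point): Centre of the underside of the headband of muffs0, 107 mm above its origin: this rests on the rail. Axes as the body's. The band is 6 mm thick, 26 mm wide (x), flat over y = +-32 mm, then slopes down to the cups. Fingertips no lower than 116 mm above the origin when gripping the pad keep clear of band and bar.
- muffs1: Rigid ear defenders (grey cups, dark headband, black head pad), 0.26 kg, standing on their two cups, 135 mm tall. Origin at the underside midway between the cups, z up. Cups at +y and -y, each 56 (x) by 30 (y) by 70 mm tall, 70 mm clear gap between, 130 mm over all. Head pad on top: 26 (x) by 50 (y) mm, 113 to 135 mm above the origin: grip it from above. One of two pairs may be absent.
- muffs1_saddle (a point): Centre of the underside of the headband of muffs1, 107 mm above its origin: this rests on the rail. Axes as the body's. The band is 6 mm thick, 26 mm wide (x), flat over y = +-32 mm, then slopes down to the cups. Fingertips no lower than 116 mm above the origin when gripping the pad keep clear of band and bar.
- jig: Vee jig fixed to the bench: three upright 90 degree vees of steel angle in a row along its y, 110 mm apart, before a flat bar. They open to the jig's -x (roughly toward the robot); push blanks in along its +x. Faces 50 mm long, 8 thick, 40 high; mouth 70 mm across, its tips 7 mm to +x of the seat. No floor plate: blanks stand on the bench. Origin = seat1.
- seat0 (a point): Where the axis of a 60 mm blank stands when home against both faces of vee 0 (y = -110 mm in the jig's frame), at bench level, 42 mm to -x of the vee's apex. Axes as the jig's.
- seat1 (a point): Where the axis of a 60 mm blank stands when home against both faces of vee 1 (y = 0 mm in the jig's frame), at bench level, 42 mm to -x of the vee's apex. Axes as the jig's.
- seat2 (a point): Where the axis of a 60 mm blank stands when home against both faces of vee 2 (y = 110 mm in the jig's frame), at bench level, 42 mm to -x of the vee's apex. Axes as the jig's.
- rail: Fixed steel rail on the robot's right: a straight horizontal bar 20 mm in diameter, 280 mm long between two upright posts (24 mm thick, feet 70 mm across). The bar runs along the rail's y axis, its centreline 140 mm above the bench. Origin on the bench under its middle.
- rail_mid (a point): Middle of the rail's centreline, 140 mm above the bench; axes as the rail's (y along the bar).
- switch (a joint): Rotary speed switch on the grey drive box. 0 = off, at its end stop, white line at the large white dot; grows clockwise from above; one click (dot to dot) = 0.5 rad, so the third click is 1.5 rad; stop at 2.5. It has no snap: even friction (about 0.06 N m) holds it wherever it is left.
- switch_grip (a point): On the switch's axis at the height to grip, 97 mm above the bench, 31 mm above the switch's disc. The switch has a bar grip 57 mm long (its x axis, turning with the switch; the white line is at its -x end, which points to the box's -x when off), 14 mm thick (y), its top 7 mm above this point and 32 mm tall.
- drive: Grey drive box fixed to the bench on the robot's left, 160 (x) by 150 (y) by 60 mm tall, origin at the centre of its underside; the switch is in the middle of its top.
- oil: Yellow oil bottle, 44 mm diameter, 100 mm tall, upright; a bystander, not part of the job. Origin at the centre of its underside.
- tin: Tin can, 66 mm diameter, 75 mm tall, upright; a bystander, not part of the job. Origin at the centre of its underside.
- mug: White mug, 76 mm diameter, 85 mm tall; a bystander, not part of the job. Origin at the centre of its underside.
- hammer: Hammer lying on the bench; a bystander, not part of the job. Origin on its underside near its middle.
- driver: Screwdriver lying on the bench; a bystander, not part of the job. Origin on its underside near its middle.
- spanner: Spanner lying on the bench; a bystander, not part of the job. Origin on its underside near its middle.
- tape: Roll of tape lying flat, 100 mm diameter, 30 mm tall; a bystander, not part of the job. Origin at the centre of its underside.
Mind the look-alikes: they are no part of the job. Leave any brown look-alike of the blank1 alone.

How it is judged:
On the way, in this order (a step that is already met when the one before it is completed fails the run):
1. the switch is turned back to off (value of joint switch below 0.1 rad), for 0.2 s.
2. every blank is home in a vee while the switch is off ((horizontal distance between blank0 and seat0 below 0.0035 m or horizontal distance between blank0 and seat1 below 0.0035 m or horizontal distance between blank0 and seat2 below 0.0035 m) and angle between each of blank0, blank1, blank2's own z axis and vertical below 0.06 rad and height (world z) of each of blank0, blank1, blank2 below 0.006 m and linear speed of each of blank0, blank1, blank2 below 0.02 m/s and (horizontal distance between blank1 and seat0 below 0.0035 m or horizontal distance between blank1 and seat1 below 0.0035 m or horizontal distance between blank1 and seat2 below 0.0035 m) and (horizontal distance between blank2 and seat0 below 0.0035 m or horizontal distance between blank2 and seat1 below 0.0035 m or horizontal distance between blank2 and seat2 below 0.0035 m) and value of joint switch below 0.1 rad), for 0.2 s.
3. the switch is set to the third click (value of joint switch between 1.37 and 1.63 rad), for 0.2 s.
At the end, for the whole second after the job is handed in: Each blank stands on the bench within 3.5 mm of the seat of its own vee; each pair of ear defenders hangs at rest astride the rail, headband on the bar, its middle within 28 mm across and 125 mm along from the bar's middle, tilted under 0.35 rad; the switch is within 0.13 rad of the third click (all of step 3 and (horizontal distance between blank0 and seat0 below 0.0035 m or horizontal distance between blank0 and seat1 below 0.0035 m or horizontal distance between blank0 and seat2 below 0.0035 m) and angle between each of blank0, blank1, blank2's own z axis and vertical below 0.06 rad and height (world z) of each of blank0, blank1, blank2 below 0.006 m and linear speed of each of blank0, blank1, blank2 below 0.02 m/s and (horizontal distance between blank1 and seat0 below 0.0035 m or horizontal distance between blank1 and seat1 below 0.0035 m or horizontal distance between blank1 and seat2 below 0.0035 m) and (horizontal distance between blank2 and seat0 below 0.0035 m or horizontal distance between blank2 and seat1 below 0.0035 m or horizontal distance between blank2 and seat2 below 0.0035 m) and z of muffs0_saddle in the frame of rail_mid between 0.003 and 0.022 m and x of muffs0_saddle in the frame of rail_mid between -0.028 and 0.028 m and y of muffs0_saddle in the frame of rail_mid between -0.125 and 0.125 m and angle between each of muffs0, muffs1's own z axis and vertical below 0.35 rad and contact force between each of muffs0, muffs1 and rail above 0.5 N and linear speed of each of muffs0, muffs1 below 0.03 m/s and z of muffs1_saddle in the frame of rail_mid between 0.003 and 0.022 m and x of muffs1_saddle in the frame of rail_mid between -0.028 and 0.028 m and y of muffs1_saddle in the frame of rail_mid between -0.125 and 0.125 m and velocity of joint switch between -0.05 and 0.05 rad/s); the robot touches nothing.
It fails at once if a blank is lifted more than 30 mm off the bench (height (world z) of any of blank0, blank1, blank2 above 0.03 m).
It fails at once if a bystander is shoved more than 50 mm (distance of any of oil, tin, mug, hammer, driver, spanner, tape from where it was at the start of the episode above 0.05 m).
Of blank0, blank1, blank2 only 2 to 3 are there at a start; the rules pass over those that are not, and their reading is None.
Of muffs0, muffs1 only 1 to 2 are there at a start; the rules pass over those that are not, and their reading is None.
At some moment in a run one of blank0, blank1, blank2 may be knocked a few centimetres aside while the robot is not near it.
It also fails if it takes over 210 s, if anything falls off the work surface, if the arm or the gripper's body presses on something with over 40 N, if the wrist force passes 120 N, or if a joint passes its speed limit or range.

## Robot

A 6-joint arm with a two-finger parallel gripper is mounted at the origin on the work surface. World frame = base frame: x ahead of the robot, y to its left, z up, the work surface at z = 0. Lengths are in m, angles in rad, forces in N, time in s.
With the tool pointing down it reaches from about 0.4 to 0.825 m from the base axis. Payload 7 kg.
Tool frame: the origin (TCP) lies at the centre of the arm's flange, where the gripper is bolted on; the fingertips stand 178 mm ahead of it and the grasp point (between the pads) lies arm.tcp_to_grasp ahead of it (arm.tcp_to_grasp is the distance from the TCP to the grasp point, in m); z points along the fingers, y is the direction in which the jaws open and shut (so a half turn about z gives the same grasp; the last joint's range is limited). The gripper opens to 88 mm and grips with 3 to 60 N. Pads are 19 mm wide; open, the fingers measure 130 mm over their backs; the gripper's body (78 mm by 193 mm) begins 47 mm behind the grasp point.
Start: joints at [1.448, 0.359, 0.012, 0, -1.224, -0.288], TCP at [0.27, 0.619, 0.405] pointing down, gripper open.
Joint ranges: [-3.07, 3.07], [-1.43, 2.12], [-1.02, 1.25], [-3.03, 1.67], [-3.05, -0], [-3.03, 3.03]. Speed limits (rad/s): [2.39, 2.39, 3.01, 3.14, 3.14, 3.14].

## Interface

Orientations are given as [roll, pitch, yaw] about the fixed x, y, z axes, in that order (R = Rz(yaw) Ry(pitch) Rx(roll)).
In Python, from station import arm gives the robot as it stands.
- The arm moves only by the tool move_arm, never from a script. Its argument "deltas" is a list of rows, each a list of 6 numbers: the shift along the world's x, y, z in mm, then the turn, a rotation vector about the world's x, y, z in degrees. In form: [[tx, ty, tz, ax, ay, az], ...]. A call has exactly 5 rows; each row shifts and turns the commanded pose from where the row before left it; what a row does not reach is not made up. A row lasts 1/12 s, in which the tool goes at most 41.7 mm and 7.16 degrees, less where a joint would pass 70% of its speed; a pose out of reach is approached as far as the arm can. A call with a gripper value outside its range is refused whole. "claw" is the closure in counts, from 0 (fully open) to 255 (shut), set as the call begins (left out, the last holds). The fingers move at their own pace and stop on an object; "squeeze" is the grip in N (left out, the last holds). Time passes only in rows, so rows that do not move let the fingers close, or fill a call up. It gives the time, the measured TCP pose, the force and the opening at its end, in the units of the state.
- arm.get_state(): the state, without advancing time (a new reading comes with each control period).
- arm.grab_frame(name): name is "side" or "top" or "wrist"; returns the picture (420x560x3 uint8, red, green, blue); there is no depth.
- arm.calibration(name): a dict with "intrinsics" (3x3 intrinsics, pixels), "T" (4x4, takes a point from camera to world coordinates); the wrist camera has in their place "mount" (4x4, takes a point from camera to tool coordinates, whose origin is the TCP and whose axes are the flange's). Camera axes: x right, y up, looking along -z (the intrinsics and any distortion apply to the point x, -y, -z); pixel columns grow to the right and rows downward; lengths in m; the calibration is good to about 2 mm. A picture is of the moment at which its call begins: read the wrist's pose just before it. calibration takes no time and is no camera call.
- arm.job_done(): hands the job in, once; it reports no verdict.
Trained networks look in the newest picture that a camera, given by its name, has taken for a name from the list of things; names that differ only in an ending like _2 or _b are one class to them, and where a whole thing is asked for, a point or a joint stands for the part that bears it (a point fixed in the world has none). Each returns a list of dicts, best first, with "score" (0 to 1); they miss things now and then, are a little off and sometimes report something else, mostly with a low value. They report only what shows in the picture. A call takes as long as a camera call. They do not tell look-alikes from the thing itself.
- arm.spot_in(thing, camera): "xy" ([column, row] in pixels, amid what is visible of it).
- arm.masks_of(thing, camera): "pixels" (420x560 bool, what is visible of it) and "xy" ([column, row] in pixels, amid what is visible of it).
- arm.spot_point(thing, camera): "xy" ([column, row] in pixels: a listed point, or the origin of a listed thing).
The state is a dict: "t": time; "q": joint angles; "qd": joint speeds; "joint_efforts": joint torques, N m; "eef_pos": TCP position; "ee_rot": TCP orientation; "force": force on the tool from outside, world axes, zero at the start; "moment": the same for the moment, N m; "width": finger opening in m.
Only numpy, scipy, OpenCV 4.12 (cv2) and the standard library are available. Lean on these libraries where they do the work, as an engineer would, in place of code of your own. Each camera call takes 0.05 s, during which the arm holds its last target. There are 200 camera calls.

## Working session

There is one attempt and no reset: what is moved stays moved. The work goes in short steps, Python scripts to look and compute and a tool call to move; the robot and the scene stay as the last step left them, time stands still between calls to the robot, and variables do not carry over. Pictures are saved under pics/ and viewed, about 12 in all and at most 16, crops included, and the job is handed in when it is done.

Besides the shell and the picture viewer there is one more tool, called as a command line: name --pt "numbers of a row" for each row, then --argument value for the rest. move_arm: Moves the arm, as the interface text tells. Its arguments: {"type":"object","properties":{"deltas":{"type":"array","items":{"type":"array","items":{"type":"number"}}},"claw":{"type":"number"},"squeeze":{"type":"number"}},"required":["deltas"]}

```bash
mkdir -p pics; ls; cat > h.py <<'E'
import numpy as np, cv2
from scipy.spatial.transform import Rotation as R
from station import arm
def cam(name):
    c=arm.calibration(name); K=np.array(c["intrinsics"])
    if "T" in c: T=np.array(c["T"])
    else:
        s=arm.get_state(); W=np.eye(4); W[:3,:3]=R.from_euler('xyz',s["ee_rot"]).as_matrix() if len(np.ravel(s["ee_rot"]))==3 else np.array(s["ee_rot"]); W[:3,3]=s["eef_pos"]; T=W@np.array(c["mount"])
    return K,T,c
def ray(name,px,z,kt=None):
    K,T,_=kt or cam(name); d=np.linalg.inv(K)@[px[0],px[1],1]; d=T[:3,:3]@[d[0],-d[1],-d[2]]; o=T[:3,3]
    return o+d*(z-o[2])/d[2]
def proj(name,p,kt=None):
    K,T,_=kt or cam(name); q=np.linalg.inv(T)@np.r_[p,1]; u=K@[q[0],-q[1],-q[2]]; return u[:2]/u[2]
def save(name,fn): 
    im=arm.grab_frame(name); cv2.imwrite(fn,im[:,:,::-1]); return im
E
python3 - <<'E'
from h import *
print(arm.get_state(), arm.tcp_to_grasp)
for n in("top","side","wrist"): print(n,arm.calibration(n)); 
a=save("top","pics/top0.png"); b=save("side","pics/side0.png")
for t in ["blank0","muffs0","jig","rail","drive","oil","tin","mug","hammer","driver","spanner","tape"]:
  for c,z in(("top",0),):
    print(t,c,[(np.round(d["xy"]).tolist(),round(d["score"],2),np.round(ray(c,d["xy"],z)[:2],3).tolist()) for d in arm.spot_point(t,c)])
for t in ["switch_grip","seat0","seat1","seat2","rail_mid"]:
    print(t,[(np.round(d["xy"],1).tolist(),round(d["score"],2)) for d in arm.spot_point(t,"top")])
E
```

```text
pics
{'t': 0.0, 'q': array([ 1.44806739e+00,  3.59350845e-01,  1.10405542e-02, -3.46602576e-04,
       -1.22408090e+00, -2.88103804e-01]), 'qd': array([-1.04271658e-03,  2.30302425e-04,  5.47489894e-05,  7.06455723e-04,
       -7.38212942e-04, -2.29558370e-04]), 'joint_efforts': array([ 6.22399966e-04, -5.82716167e+01,  2.93058211e+01,  6.99704155e+00,
        7.15020869e-03, -1.42699992e-04]), 'eef_pos': array([0.26949689, 0.61864343, 0.40373842]), 'ee_rot': array([ 3.13997094e+00, -1.40799471e-04, -4.10950667e-01]), 'force': array([-0.18116488, -0.3142527 ,  0.20794316]), 'moment': array([-0.02223436,  0.00958789, -0.00878974]), 'width': 0.08797490932606909} 0.1593
top {'intrinsics': array([[415.77009638,   0.        , 274.58349606],
       [  0.        , 415.77009638, 213.86085742],
       [  0.        ,   0.        ,   1.        ]]), 'T': array([[ 6.56270210e-02,  9.77692447e-01, -1.99525871e-01,
         2.66869493e-01],
       [-9.97844197e-01,  6.43476297e-02, -1.28973275e-02,
         2.09654279e-03],
       [ 2.29397152e-04,  1.99942145e-01,  9.79807678e-01,
         1.30635
[... 1706 characters left out ...]
 [([378.0, 160.0], 0.73, [0.736, -0.308]), ([268.0, 187.0], 0.66, [0.619, 0.047])]
driver top [([187.0, 145.0], 0.49, [0.746, 0.325]), ([323.0, 266.0], 0.33, [0.376, -0.143])]
spanner top [([323.0, 266.0], 0.92, [0.376, -0.142])]
tape top [([390.0, 310.0], 0.57, [0.258, -0.354]), ([155.0, 188.0], 0.36, [0.592, 0.413])]
switch_grip [([148.0, 182.0], 0.76), ([345.8, 204.8], 0.62), ([298.3, 148.2], 0.33)]
seat0 [([304.8, 187.2], 0.91), ([231.0, 186.1], 0.86), ([269.3, 188.6], 0.63)]
seat1 [([304.8, 187.2], 0.91), ([231.0, 186.1], 0.86), ([269.3, 188.6], 0.63)]
seat2 [([304.8, 187.2], 0.91), ([231.0, 186.1], 0.86), ([269.3, 188.6], 0.63)]
rail_mid [([419.4, 220.9], 0.89), ([388.0, 308.9], 0.65)]
```

View pics/top0.png

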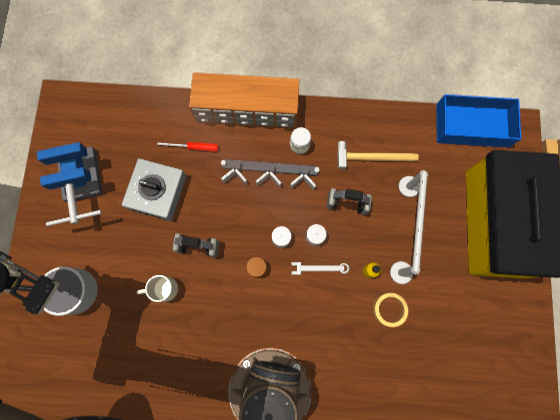

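View pics/side0.png

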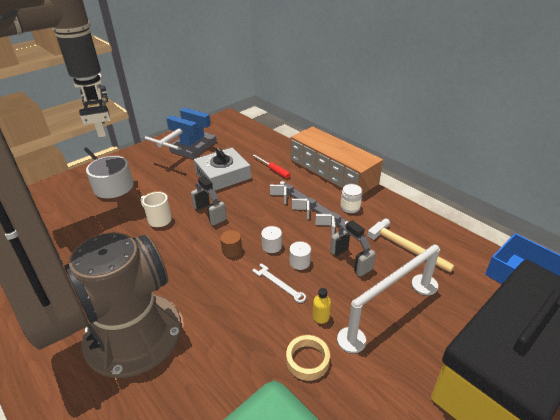

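The top view shows two white blanks at (281,237) and (316,234), with the brown look-alike at (256,267) to be left alone. The tin at (300,141) is also white and round but taller, and has a lid. The muffs are at (196,244) and (350,201), the switch at (151,186), the vees at (233,176), (269,180) and (303,180), and the rail bar runs from (423,175) to (416,270).

```bash
python3 - <<'E'
from h import *
r=lambda p,z:np.round(ray("top",p,z)[:2],4).tolist()
print("switch",r((151,186),.104)); print("rail ends",r((423,173),.14),r((416,272),.14))
print("blanks",r((281,236.5),.055),r((316,234),.055)); print("muffs pad",r((195.5,241),.135),r((352,194),.135))
print("muffs cups",r((180,241),.07),r((212,248),.07),r((335,201),.07),r((365,207),.07))
print("seats",[r(p,0) for p in((231,186.1),(269.3,188.6),(304.8,187.2))])
im=cv2.imread("pics/top0.png"); a=cv2.resize(im[150:240,100:220],None,fx=4,fy=4,interpolation=3); b=cv2.resize(im[150:240,215:335],None,fx=4,fy=4,interpolation=3)
cv2.imwrite("pics/c1.png",cv2.resize(np.vstack([np.hstack([a]),b]),None,fx=.8,fy=.8))
E
```

```text
switch [0.5723, 0.3925]
rail ends [0.6545, -0.4073] [0.3654, -0.3862]
blanks [0.4529, -0.0055] [0.4676, -0.1112]
muffs pad [0.4122, 0.2363] [0.5789, -0.2029]
muffs cups [0.4173, 0.2956] [0.4026, 0.1979] [0.5708, -0.1631] [0.558, -0.255]
seats [[0.6155, 0.1667], [0.6153, 0.0419], [0.6276, -0.0729]]
```

View pics/c1.png

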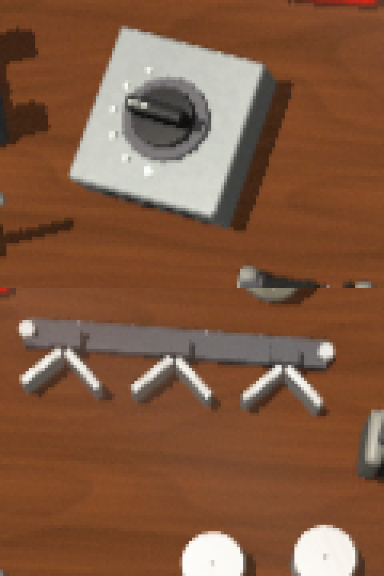

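move_arm --pt "30 -22.6 0 0 0 0" --pt "30 -22.6 0 0 0 0" --pt "30 -22.6 0 0 0 0" --pt "30 -22.6 0 0 0 0" --pt "30 -22.6 0 0 0 0"

```text
t: 1.37
eef_pos: [0.4206, 0.5047, 0.4048]
ee_rot: [-3.141, -0.0, -0.41]
force: [-0.0, 0.6, -0.4]
width: 0.0875
```

move_arm --pt "30 -22.6 -8 0 0 0" --pt "30 -22.6 -8 0 0 0" --pt "30 -22.6 -8 0 0 0" --pt "30 -22.6 -8 0 0 0" --pt "30 -22.6 -8 0 0 0"

```text
t: 1.78
eef_pos: [0.5708, 0.3915, 0.3645]
ee_rot: [-3.141, -0.0, -0.411]
force: [0.5, 2.2, 0.9]
width: 0.0877
```

```bash
python3 - <<'E'
from h import *
kt=cam("wrist"); s=arm.get_state(); print(s["eef_pos"],s["ee_rot"],s["t"])
im=save("wrist","pics/w1.png")
for t in("switch_grip","drive"): print(t,[(np.round(d["xy"],1),round(d["score"],2),np.round(ray("wrist",d["xy"],.097 if t!="drive" else 0,kt),4)) for d in arm.spot_point(t,"wrist")])
np.savez("kt1.npz",K=kt[0],T=kt[1])
E
```

```text
[0.57083306 0.3915071  0.36448521] [-3.14124248e+00 -1.02346364e-04 -4.10627319e-01] 1.7833
switch_grip [(array([247.1, 208.8]), 0.64, array([0.5824, 0.4059, 0.097 ]))]
drive [(array([253.8, 183.2]), 0.69, array([0.5826, 0.4057, 0.    ]))]
```

View pics/w1.png

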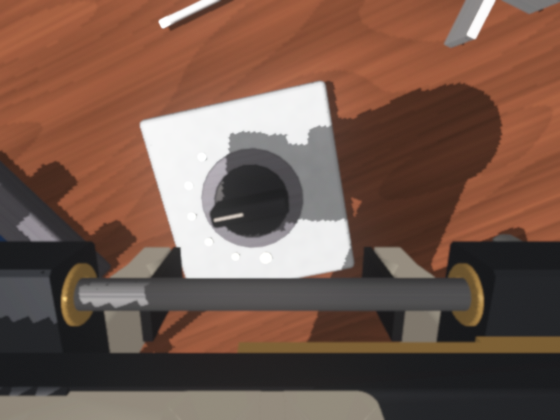

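The wrist view shows the white line running from (214,220) to (243,214), the big dot at (266,258), and the other dots at (235,257), (208,242), (192,216), (189,186) and (202,157).

```bash
python3 - <<'E'
from h import *
z=np.load("kt1.npz"); kt=(z["K"],z["T"],0)
d=np.array([ray("w",p,.0605,kt)[:2] for p in [(266,258),(235,257),(208,242),(192,216),(189,186),(202,157)]])
A=np.c_[2*d,np.ones(6)]; s=np.linalg.lstsq(A,(d**2).sum(1),rcond=None)[0]; c=s[:2]
print("centre",c,"rad",np.sqrt(s[2]+c@c)); an=lambda v:np.degrees(np.arctan2(v[1],v[0]))
print("dots",[round(an(p-c),1) for p in d])
a,b=[ray("w",p,.104,kt)[:2] for p in((214,220),(243,214))]
print(a,b,an(a-b),an(a-c)); print("corners",[np.round(ray("w",p,.06,kt)[:2],4) for p in((141,122),(325,82),(354,264))])
E
```

```text
centre [0.57964565 0.40497072] rad 0.0533015377038334
dots [np.float64(168.5), np.float64(139.2), np.float64(110.4), np.float64(81.8), np.float64(53.8), np.float64(25.0)]
[0.58580058 0.42976833] [0.58158401 0.40891043] 78.57128758422435 76.06050273271549
corners [array([0.6717, 0.4593]), array([0.6417, 0.3162]), array([0.4915, 0.3473])]
```

move_arm --pt "2 2.6 -8 0 0 -6.5" --pt "2 2.6 -8 0 0 -6.5" --pt "2 2.6 -8 0 0 -6.5" --pt "2 2.6 -8 0 0 -6.5" --pt "1.7 2.6 -8 0 0 -6.5"

```text
t: 2.35
eef_pos: [0.5787, 0.4068, 0.3248]
ee_rot: [-3.141, 0.0, -0.983]
force: [-1.6, -0.4, 0.1]
width: 0.0876
```

move_arm --pt "0 0 0 0 0 -6.5" --pt "0 0 0 0 0 -6.5" --pt "0 0 0 0 0 -6.5" --pt "0 0 0 0 0 -6.5" --pt "0 0 0 0 0 -6.5"

```text
t: 2.77
eef_pos: [0.5785, 0.4068, 0.3251]
ee_rot: [-3.141, 0.001, -1.55]
force: [-0.7, 0.2, -0.1]
width: 0.0874
```

```bash
python3 - <<'E'
from h import *
kt=cam("wrist"); s=arm.get_state(); print(s["eef_pos"],np.degrees(s["ee_rot"]),s["q"],s["t"])
im=save("wrist","pics/w2.png")
E
```

```text
[0.57847277 0.40683809 0.32512977] [-1.79976514e+02  3.04116066e-02 -8.87865381e+01] [ 8.87571799e-01  4.62388763e-01 -1.29188467e-02 -3.52986342e-05
 -1.09481881e+00 -8.66376840e-01] 2.7667
```

View pics/w2.png

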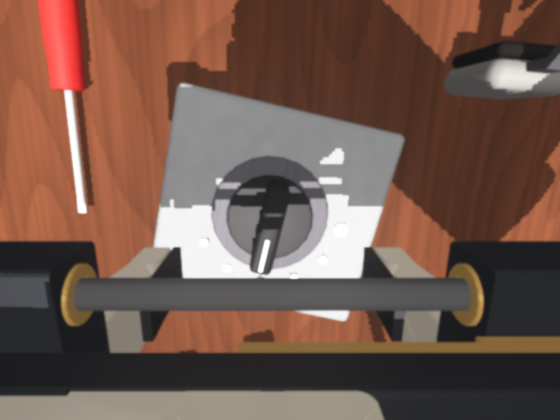

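```bash
python3 - <<'E'
from h import *
kt=cam("wrist"); an=lambda v:np.degrees(np.arctan2(v[1],v[0]))
a,b=[ray("w",p,.104,kt)[:2] for p in((261.5,272),(276.5,183))]
print(a,b,(a+b)/2,np.linalg.norm(a-b),an(a-b))
c=ray("w",(270.5,212),.066,kt); print("disc",c)
E
```

```text
[0.58502037 0.43038812] [0.57662162 0.37403464] [0.580821   0.40221138] 0.056975903026561484 81.52320974618617
disc [0.57989914 0.4021387  0.066     ]
```

move_arm --pt "2 -3.5 0 0 0 -5.5" --pt "0 0 0 0 0 -5.5" --pt "0 0 -23 0 0 0" --pt "0 0 -23 0 0 0" --pt "0 0 -23 0 0 0"

```text
t: 3.23
eef_pos: [0.5807, 0.4032, 0.2559]
ee_rot: [-3.141, 0.002, -1.733]
force: [-0.4, 0.9, -1.0]
width: 0.0879
```

move_arm --pt "0 0 0 0 0 0" --pt "0 0 0 0 0 0" --pt "0 0 0 0 0 0" --pt "0 0 0 0 0 0" --pt "0 0 0 0 0 0" --claw 255 --squeeze 20

```text
t: 3.65
eef_pos: [0.5816, 0.4028, 0.2576]
ee_rot: [-3.14, 0.002, -1.736]
force: [-0.0, 0.5, -0.8]
width: 0.0599
```

move_arm --pt "0 0 0 0 0 0" --pt "0 0 0 0 0 0" --pt "0 0 0 0 0 6" --pt "0 0 0 0 0 6" --pt "0 0 0 0 0 6"

```text
t: 4.07
eef_pos: [0.5813, 0.4023, 0.2561]
ee_rot: [-3.141, 0.0, -1.418]
force: [0.2, -0.8, 0.4]
width: 0.0267
```

move_arm --pt "0 0 0 0 0 -6" --pt "0 0 0 0 0 -6" --pt "0 0 0 0 0 -6" --pt "0 0 0 0 0 0" --pt "0 0 0 0 0 0"

```text
t: 4.48
eef_pos: [0.5803, 0.4018, 0.2555]
ee_rot: [3.14, -0.002, -1.738]
force: [-5.0, -1.2, 2.9]
width: 0.0141
```

move_arm --pt "0 0 0 0 0 0" --pt "0 0 0 0 0 6" --pt "0 0 0 0 0 6" --pt "0 0 0 0 0 6" --pt "0 0 0 0 0 6"

```text
t: 4.9
eef_pos: [0.5815, 0.4018, 0.2556]
ee_rot: [3.141, -0.001, -1.313]
force: [3.7, -1.9, -4.2]
width: 0.0138
```

move_arm --pt "0 0 0 0 0 6.5" --pt "0 0 0 0 0 6.5" --pt "0 0 0 0 0 6.5" --pt "0 0 0 0 0 6.5" --pt "0 0 0 0 0 6.5"

```text
t: 5.32
eef_pos: [0.5828, 0.4025, 0.2556]
ee_rot: [-3.138, -0.001, -0.746]
force: [10.8, 2.0, -8.8]
width: 0.0137
```

move_arm --pt "0 0 0 0 0 6.5" --pt "0 0 0 0 0 6.5" --pt "0 0 0 0 0 6.5" --pt "0 0 0 0 0 6.5" --pt "0 0 0 0 0 6"

```text
t: 5.73
eef_pos: [0.5834, 0.4038, 0.2557]
ee_rot: [-3.136, -0.004, -0.187]
force: [11.9, 5.6, -10.1]
width: 0.0141
```

```bash
python3 - <<'E'
from h import *
s=arm.get_state(); print(s["eef_pos"],np.degrees(s["ee_rot"]),s["force"],s["moment"],s["t"])
E
```

```text
[0.58335141 0.40381638 0.25565688] [-179.68429769   -0.24246522  -10.70705678] [ 11.91336647   5.61001721 -10.13138738] [ 2.09852176 -4.38990581 -0.3208069 ] 5.7333
```

move_arm --pt "0 0 0 0 0 0" --pt "0 0 0 0 0 0" --pt "0 0 0 0 0 0" --pt "0 0 0 0 0 0" --pt "0 0 0 0 0 0" --claw 130

```text
t: 6.15
eef_pos: [0.5811, 0.4022, 0.2558]
ee_rot: [3.141, 0.0, -0.193]
force: [0.8, 0.2, 0.4]
width: 0.0402
```

move_arm --pt "0 0 20 0 0 0" --pt "0 0 30 0 0 0" --pt "0 0 30 0 0 0" --pt "0 0 30 0 0 0" --pt "0 0 20 0 0 0"

```text
t: 6.57
eef_pos: [0.5814, 0.4023, 0.3894]
ee_rot: [-3.139, -0.002, -0.193]
force: [0.2, 0.3, -0.1]
width: 0.043
```

```bash
python3 - <<'E'
from h import *
s=arm.get_state(); print(s["eef_pos"],np.degrees(s["ee_rot"]),s["q"])
save("wrist","pics/w3.png")
kt=cam("wrist"); print([proj("w",p,kt) for p in([.583,.404,.104],)])
E
```

```text
[0.58139201 0.4022893  0.3894225 ] [-1.79858318e+02 -1.28485061e-01 -1.10399011e+01] [ 8.80257803e-01  4.18303462e-01  6.74962852e-02  8.41581188e-04
 -1.21674574e+00  4.97568177e-01]
[array([271.6686751 , 208.54733469])]
```

View pics/w3.png

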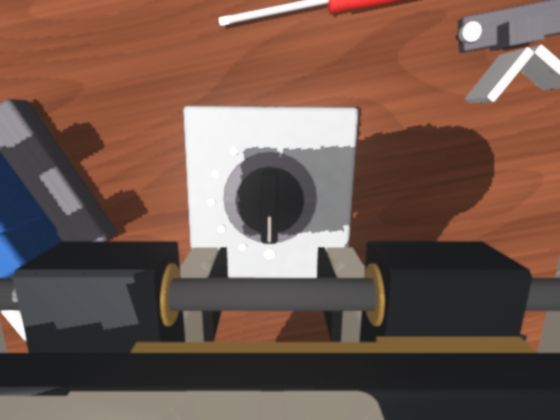

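Line at (269,228)–(269,254), pointing at the big dot (269,255): the switch is off. Next I'll hang the muffs, since that clears the lane to vee 0, and look at the jig on the way over.

move_arm --pt "-10 -38 4 0 0 2" --pt "-10 -38 4 0 0 2" --pt "-10 -38 4 0 0 2" --pt "-10 -38 4 0 0 2" --pt "-10 -38 4 0 0 2" --claw 0

```text
t: 7.03
eef_pos: [0.5302, 0.2105, 0.4057]
ee_rot: [3.142, 0.0, -0.016]
force: [0.4, -1.6, 1.0]
width: 0.0706
```

move_arm --pt "-8 -38 4 0 0 0.2" --pt "-8 -38 4 0 0 0.2" --pt "-8 -38 4 0 0 0.2" --pt "-8 -38 4 0 0 0.2" --pt "-8 -38 4 0 0 0.2"

```text
t: 7.45
eef_pos: [0.4901, 0.0205, 0.426]
ee_rot: [-3.141, -0.001, -0.0]
force: [1.8, -0.0, 0.5]
width: 0.0876
```

```bash
python3 - <<'E'
from h import *
kt=cam("wrist"); s=arm.get_state(); print(s["eef_pos"],np.degrees(s["ee_rot"]),np.round(s["q"],2),s["qd"].round(2))
save("wrist","pics/w4.png"); np.savez("kt4.npz",K=kt[0],T=kt[1])
for t,z in(("seat0",0),("blank0",0),("jig",0),("muffs0",0),("muffs0_saddle",.107)): print(t,[(np.round(d["xy"],1).tolist(),round(d["score"],2),np.round(ray("wrist",d["xy"],z,kt),4)[:2].tolist()) for d in arm.spot_point(t,"wrist")])
E
```

```text
[0.49006976 0.02054819 0.42604508] [-1.79982884e+02 -3.18258295e-02 -2.20669717e-02] [ 0.44  0.04 -0.35 -0.   -1.19  1.13] [-0.79 -0.26 -0.16  0.   -0.09  0.83]
seat0 []
blank0 [([382.0, 194.8], 0.76, [0.4694, -0.1102]), ([239.2, 281.3], 0.73, [0.3571, 0.0615]), ([290.6, 205.0], 0.66, [0.4569, -0.0022])]
jig []
muffs0 [([481.3, 94.3], 0.67, [0.5824, -0.2099]), ([82.5, 241.6], 0.61, [0.4106, 0.2524])]
muffs0_saddle [([555.8, 91.2], 0.63, [0.5792, -0.209])]
```

View pics/w4.png

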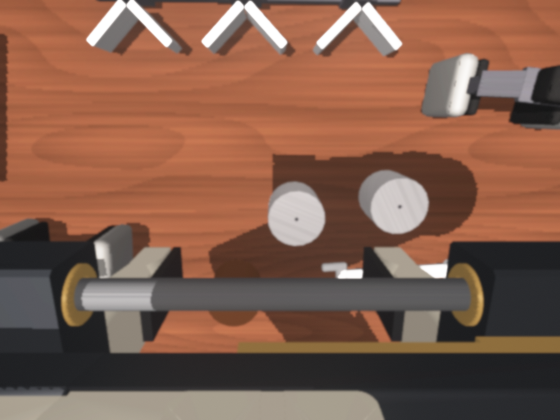

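move_arm --pt "8 -25 0 0 0 -0.8" --pt "8 -25 0 0 0 -0.8" --pt "8 -25 0 0 0 -0.8" --pt "8 -25 0 0 0 -0.8" --pt "8 -25 0 0 0 -0.8"

```text
t: 8.17
eef_pos: [0.5322, -0.1025, 0.4251]
ee_rot: [3.141, 0.001, -0.069]
force: [0.8, 0.5, -0.2]
width: 0.0875
```

move_arm --pt "8 -25 0 0 0 -0.8" --pt "8 -25 0 0 0 -0.8" --pt "8 -25 0 0 0 -0.8" --pt "8 -25 0 0 0 -0.8" --pt "0 0 0 0 0 -0.8"

```text
t: 8.58
eef_pos: [0.5652, -0.2046, 0.4242]
ee_rot: [3.141, 0.002, -0.142]
force: [0.7, 0.2, 0.8]
width: 0.0878
```

```bash
python3 - <<'E'
from h import *
kt=cam("wrist"); s=arm.get_state(); print(s["eef_pos"],np.degrees(s["ee_rot"]),np.round(s["q"],2))
im=save("wrist","pics/w5.png"); np.savez("kt5.npz",K=kt[0],T=kt[1])
for t,z in(("muffs0",0),("muffs0_saddle",.107),("rail_mid",.14)): print(t,[(np.round(d["xy"],1).tolist(),round(d["score"],2),np.round(ray("wrist",d["xy"],z,kt),4)[:2].tolist()) for d in arm.spot_point(t,"wrist")])
cv2.imwrite("pics/c5.png",np.hstack([im[:300,:,::-1]]))
E
```

```text
[ 0.56516034 -0.20458304  0.42419022] [ 1.79940442e+02  1.07223983e-01 -8.10735629e+00] [-0.02  0.23 -0.13  0.   -1.22  1.45]
muffs0 [([272.8, 162.7], 0.6, [0.5813, -0.2089])]
muffs0_saddle [([275.1, 180.1], 0.78, [0.5807, -0.2104])]
rail_mid [([518.6, 241.7], 0.56, [0.5099, -0.3967]), ([272.1, 179.5], 0.49, [0.5876, -0.2087])]
```

View pics/w5.png

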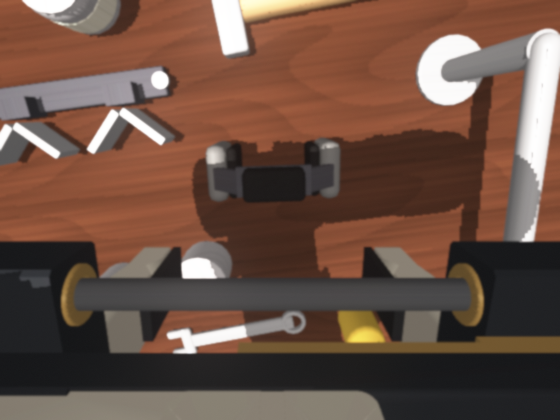

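Muffs1: the pad sits at about (273.5,185), aligned with the tool to within a degree or two. The rail bar is on the right and the oil bottle at (360,325).

```bash
python3 - <<'E'
from h import *
z=np.load("kt5.npz"); kt=(z["K"],z["T"],0)
print(ray("w",(273.5,184),.135,kt),[ray("w",p,.07,kt) for p in((218,181),(331,178))],[ray("w",p,.113,kt) for p in((215,180),(334,177))])
print("bar far end",ray("w",(545,42),.14,kt),ray("w",(521,235),.14,kt))
E
```

```text
[ 0.58298546 -0.20920114  0.135     ] [array([ 0.58069608, -0.15528501,  0.07      ]), array([ 0.56826001, -0.2633259 ,  0.07      ])] [array([ 0.58896705, -0.16064524,  0.113     ]), array([ 0.57743039, -0.25967766,  0.113     ])]
bar far end [ 0.65602622 -0.40831314  0.14      ] [ 0.5153997  -0.39837768  0.14      ]
```

move_arm --pt "8.7 -2.5 0 0 0 1.4" --pt "8.7 -2.5 -20 0 0 0" --pt "0 0 -36 0 0 0" --pt "0 0 -36 0 0 0" --pt "0 0 -36 0 0 0"

```text
t: 9.2
eef_pos: [0.5807, -0.2061, 0.297]
ee_rot: [-3.141, -0.002, -0.114]
force: [0.1, 0.1, -0.0]
width: 0.0874
```

move_arm --pt "0 0 0 0 0 0" --pt "0 0 0 0 0 0" --pt "0 0 0 0 0 0" --pt "0 0 0 0 0 0" --pt "0 0 0 0 0 0" --claw 255 --squeeze 30

```text
t: 9.62
eef_pos: [0.5814, -0.2075, 0.3003]
ee_rot: [-3.142, -0.004, -0.115]
force: [-0.0, 0.2, -0.8]
width: 0.0598
```

move_arm --pt "0 0 0 0 0 0" --pt "0 0 0 0 0 0" --pt "0 0 0 0 0 0" --pt "0 0 0 0 0 0" --pt "0 0 0 0 0 0"

```text
t: 10.03
eef_pos: [0.581, -0.2079, 0.2992]
ee_rot: [3.141, -0.002, -0.116]
force: [-0.3, -0.1, 7.0]
width: 0.0497
```

move_arm --pt "0 0 36 0 0 0" --pt "0 0 36 0 0 0" --pt "0 0 36 0 0 0" --pt "0 0 36 0 0 0" --pt "0 0 36 0 0 0"

```text
t: 10.45
eef_pos: [0.58, -0.2076, 0.479]
ee_rot: [-3.141, 0.001, -0.116]
force: [1.3, -0.2, -2.5]
width: 0.0495
```

move_arm --pt "-2.4 -39 0 0 0 0.5" --pt "-2.4 -39 0 0 0 0.5" --pt "-2.4 -39 0 0 0 0.5" --pt "-2.4 -39 0 0 0 0.5" --pt "-2.4 -37 0 0 0 0.4"

```text
t: 10.87
eef_pos: [0.5681, -0.4023, 0.4771]
ee_rot: [-3.141, 0.001, -0.073]
force: [1.6, 0.2, -3.4]
width: 0.05
```

```bash
python3 - <<'E'
from h import *
kt=cam("wrist"); s=arm.get_state(); print(s["eef_pos"],np.degrees(s["ee_rot"]),np.round(s["q"],2),s["force"],s["width"])
im=save("wrist","pics/w6.png"); np.savez("kt6.npz",K=kt[0],T=kt[1]); b=save("side","pics/s6.png")
cv2.imwrite("pics/c6.png",np.vstack([im[:260,:,::-1],b[100:420,:,::-1]]))
E
```

```text
[ 0.56806815 -0.40234884  0.47709566] [-1.79947052e+02  4.36068448e-02 -4.20612251e+00] [-0.34  0.36  0.18 -0.   -1.39  1.83] [ 1.55949606  0.16270475 -3.37998784] 0.04995667802086518
```

View pics/c6.png

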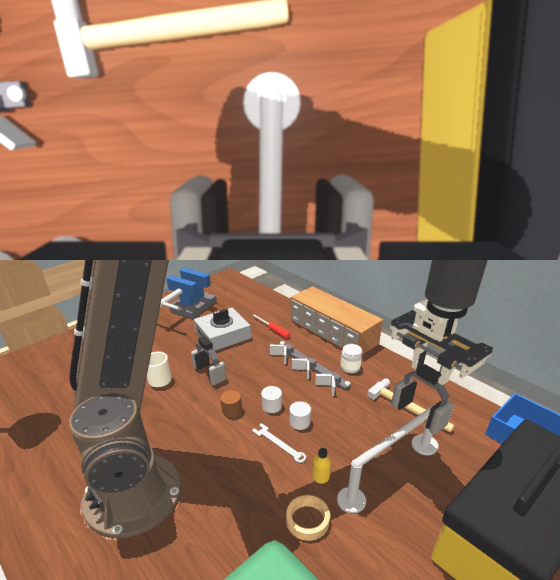

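Both cups straddle the bar: it's at column 270, with the cups' inner edges at about 227 and 318. Lowering.

move_arm --pt "0 0 -35 0 0 0" --pt "0 0 -35 0 0 0" --pt "0 0 -35 0 0 0" --pt "0 0 -20 0 0 0" --pt "0 0 -5 0 0 0"

```text
t: 11.38
eef_pos: [0.5673, -0.3998, 0.3425]
ee_rot: [-3.138, 0.007, -0.075]
force: [-1.4, 0.1, -0.9]
width: 0.0494
```

move_arm --pt "0 0 -2 0 0 0" --pt "0 0 -2 0 0 0" --pt "0 0 -2 0 0 0" --pt "0 0 0 0 0 0" --pt "0 0 0 0 0 0"

```text
t: 11.8
eef_pos: [0.5688, -0.4007, 0.3429]
ee_rot: [3.141, -0.002, -0.074]
force: [0.1, -0.6, -3.6]
width: 0.0496
```

move_arm --pt "0 0 -1.5 0 0 0" --pt "0 0 -1.5 0 0 0" --pt "0 0 -1 0 0 0" --pt "0 0 0 0 0 0" --pt "0 0 0 0 0 0"

```text
t: 12.22
eef_pos: [0.5687, -0.4006, 0.3422]
ee_rot: [3.14, -0.003, -0.073]
force: [-5.1, 6.7, 16.1]
width: 0.0494
```

move_arm --pt "0 0 2.5 0 0 0" --pt "0 0 0 0 0 0" --pt "0 0 0 0 0 0" --pt "0 0 0 0 0 0" --pt "0 0 0 0 0 0" --claw 60

```text
t: 12.63
eef_pos: [0.5687, -0.4007, 0.3399]
ee_rot: [-3.142, 0.0, -0.074]
force: [0.3, -0.3, -0.0]
width: 0.0661
```

move_arm --pt "0 0 10 0 0 0" --pt "0 0 25 0 0 0" --pt "0 0 30 0 0 0" --pt "0 0 30 0 0 0" --pt "0 0 20 0 0 0" --claw 0

```text
t: 13.05
eef_pos: [0.5687, -0.401, 0.4592]
ee_rot: [3.14, -0.003, -0.074]
force: [0.4, 0.3, 0.5]
width: 0.0872
```

```bash
python3 - <<'E'
from h import *
kt=cam("wrist"); s=arm.get_state(); print(s["eef_pos"],np.degrees(s["ee_rot"]),s["force"],s["width"])
save("top","pics/t7.png"); im=save("wrist","pics/w7.png"); b=save("side","pics/s7.png")
for c in("side","top"):
  for t,z in(("muffs0_saddle",.15),("muffs0",.043),("muffs0",0),("blank0",0)): print(c,t,z,[(np.round(d["xy"],1).tolist(),round(d["score"],2),np.round(ray(c,d["xy"],z),4)[:2].tolist()) for d in arm.spot_point(t,c)])
cv2.imwrite("pics/c7.png",np.vstack([im[:260,:,::-1],b[100:420,:,::-1]]))
E
```

```text
[ 0.568713   -0.40100203  0.45916708] [ 1.79889121e+02 -1.56917944e-01 -4.22661188e+00] [0.36683474 0.32952675 0.52246811] 0.08718148434101088
side muffs0_saddle 0.15 [([413.5, 261.7], 0.63, [0.5628, -0.4037])]
side muffs0 0.043 [([406.1, 290.8], 0.77, [0.5642, -0.403]), ([208.5, 212.4], 0.65, [0.3845, 0.2102])]
side muffs0 0 [([406.1, 290.8], 0.77, [0.6007, -0.3867]), ([208.5, 212.4], 0.65, [0.412, 0.2572])]
side blank0 0 [([231.7, 251.1], 0.76, [0.3548, 0.0585]), ([271.7, 243.7], 0.75, [0.4625, 0.0]), ([301.7, 258.0], 0.66, [0.4853, -0.1058])]
top muffs0_saddle 0.15 [([421.2, 201.5], 0.84, [0.5658, -0.3982]), ([280.4, 238.9], 0.2, [0.4319, -0.0037])]
top muffs0 0.043 [([200.7, 246.9], 0.9, [0.4067, 0.237])]
top muffs0 0 [([200.7, 246.9], 0.9, [0.4114, 0.2449])]
top blank0 0 [([315.0, 237.3], 0.82, [0.4656, -0.1135]), ([280.4, 235.8], 0.77, [0.4632, -0.0038]), ([417.5, 221.1], 0.68, [0.5393, -0.438]), ([255.1, 269.1], 0.62, [0.3533, 0.0684])]
```

View pics/c7.png

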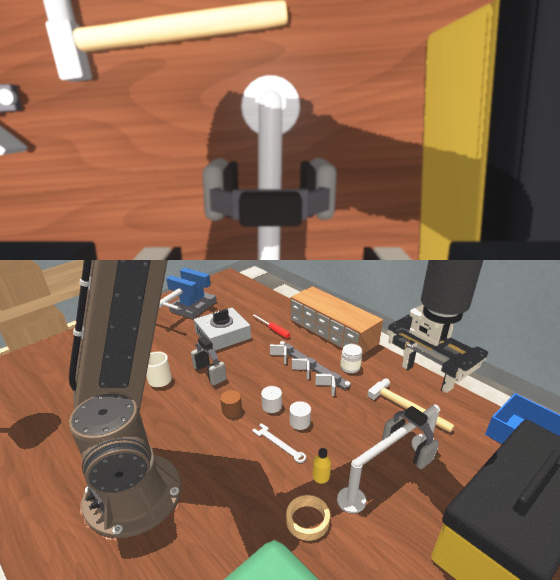

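Muffs1 hangs level astride the bar: pad at (270,208), cups either side. Now over to muffs0.

move_arm --pt "-8.7 32 -1.5 0 0 -0.2" --pt "-8.7 32 -1.5 0 0 -0.2" --pt "-8.7 32 -1.5 0 0 -0.2" --pt "-8.7 32 -1.5 0 0 -0.2" --pt "-8.7 32 -1.5 0 0 -0.2"

```text
t: 14.02
eef_pos: [0.5245, -0.2395, 0.4472]
ee_rot: [3.142, 0.001, -0.092]
force: [0.3, 0.5, 0.1]
width: 0.0874
```

move_arm --pt "-8.7 32 -1.5 0 0 -0.2" --pt "-8.7 32 -1.5 0 0 -0.2" --pt "-8.7 32 -1.5 0 0 -0.2" --pt "-8.7 32 -1.5 0 0 -0.2" --pt "-8.7 32 -1.5 0 0 -0.2"

```text
t: 14.43
eef_pos: [0.4809, -0.0794, 0.4401]
ee_rot: [3.142, -0.0, -0.109]
force: [0.6, 0.2, -0.3]
width: 0.0879
```

move_arm --pt "-8.7 32 -1.5 0 0 -0.2" --pt "-8.7 32 -1.5 0 0 -0.2" --pt "-8.7 32 -1.5 0 0 -0.2" --pt "-8.7 32 -1.5 0 0 -0.2" --pt "-8.7 32 -1.5 0 0 -0.2"

```text
t: 14.85
eef_pos: [0.4373, 0.0806, 0.4328]
ee_rot: [-3.141, -0.0, -0.126]
force: [1.5, 0.9, -0.5]
width: 0.0874
```

move_arm --pt "-8.7 32 -1.5 0 0 -0.2" --pt "-8.7 32 -1.5 0 0 -0.2" --pt "-8.7 32 -1.5 0 0 -0.2" --pt "-8.7 32 -1.5 0 0 -0.2" --pt "-8.7 32 -1.5 0 0 -0.2"

```text
t: 15.27
eef_pos: [0.3938, 0.2407, 0.4253]
ee_rot: [-3.141, -0.0, -0.144]
force: [1.7, -0.4, 0.4]
width: 0.0876
```

```bash
python3 - <<'E'
from h import *
kt=cam("wrist"); s=arm.get_state(); print(s["eef_pos"],np.degrees(s["ee_rot"]),np.round(s["q"],2),s["t"])
im=save("wrist","pics/w8.png"); np.savez("kt8.npz",K=kt[0],T=kt[1])
for t,z in(("muffs0",0),("muffs0_saddle",.107)): print(t,[(np.round(d["xy"],1).tolist(),round(d["score"],2),np.round(ray("wrist",d["xy"],z,kt),4)[:2].tolist()) for d in arm.spot_point(t,"wrist")])
E
```

```text
[0.39378142 0.24071219 0.42528354] [-1.79974651e+02 -1.85236559e-02 -8.22708784e+00] [ 0.98 -0.02 -0.4   0.   -1.18  0.45] 15.2667
muffs0 [([255.4, 163.0], 0.92, [0.4133, 0.2567])]
muffs0_saddle [([485.0, 87.1], 0.16, [0.4606, 0.0579])]
```

View pics/w8.png

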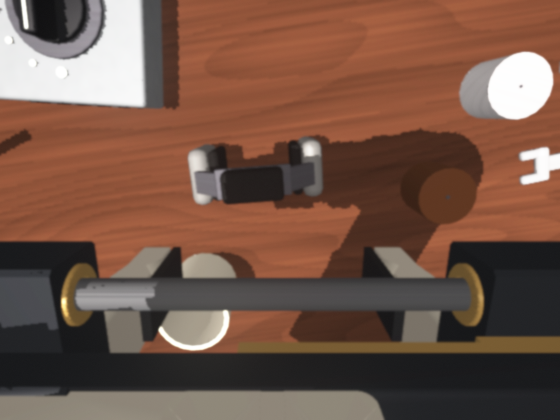

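Pad centre at (252.5,184), with band ends at (197,184) and (316,177). The mug is at (200,300), well below the grip height.

```bash
python3 - <<'E'
from h import *
z=np.load("kt8.npz"); kt=(z["K"],z["T"],0)
print(ray("w",(252.5,184),.135,kt)); a,b=[ray("w",p,.113,kt) for p in((196,184),(316,176.5))]; print(a,b,np.degrees(np.arctan2(a[1]-b[1],a[0]-b[0]))-90)
a,b=[ray("w",p,.07,kt) for p in((200,182),(311,176))]; print(a,b,np.degrees(np.arctan2(a[1]-b[1],a[0]-b[0]))-90)
E
```

```text
[0.41441003 0.25264571 0.135     ]
[0.41715911 0.3016972  0.113     ] [0.40905024 0.20070716 0.113     ] -4.59064689830015
[0.41159461 0.30801011 0.07      ] [0.40208696 0.20108949 0.07      ] -5.0815184391146175
```

move_arm --pt "10.2 5.9 0 0 0 1.6" --pt "10.1 5.9 -20 0 0 1.6" --pt "0 0 -36 0 0 0" --pt "0 0 -36 0 0 0" --pt "0 0 -36 0 0 0"

```text
t: 15.83
eef_pos: [0.4152, 0.25, 0.2962]
ee_rot: [-3.14, -0.001, -0.089]
force: [0.9, 1.0, -0.5]
width: 0.0876
```

move_arm --pt "0 0 0 0 0 0" --pt "0 0 0 0 0 0" --pt "0 0 0 0 0 0" --pt "0 0 0 0 0 0" --pt "0 0 0 0 0 0" --claw 255 --squeeze 30

```text
t: 16.25
eef_pos: [0.4155, 0.2516, 0.2994]
ee_rot: [-3.138, -0.002, -0.088]
force: [0.4, 0.5, -0.4]
width: 0.0597
```

move_arm --pt "0 0 0 0 0 0" --pt "0 0 0 0 0 0" --pt "0 0 0 0 0 0" --pt "0 0 0 0 0 0" --pt "0 0 0 0 0 0"

```text
t: 16.67
eef_pos: [0.4154, 0.2517, 0.2987]
ee_rot: [-3.139, -0.002, -0.087]
force: [-1.0, -1.5, 8.1]
width: 0.0496
```

move_arm --pt "0 0 36 0 0 0" --pt "0 0 36 0 0 0" --pt "0 0 36 0 0 0" --pt "0 0 36 0 0 0" --pt "0 0 36 0 0 0"

```text
t: 17.08
eef_pos: [0.4143, 0.2505, 0.479]
ee_rot: [3.142, 0.001, -0.088]
force: [0.4, 0.3, -2.8]
width: 0.0498
```

move_arm --pt "8 -32.2 0 0 0 0" --pt "8 -32.2 0 0 0 0" --pt "8 -32.2 0 0 0 0" --pt "8 -32.2 0 0 0 0" --pt "8 -32.2 0 0 0 0"

```text
t: 17.5
eef_pos: [0.4545, 0.0885, 0.4772]
ee_rot: [-3.141, 0.0, -0.087]
force: [1.1, 0.8, -1.8]
width: 0.0495
```

move_arm --pt "3 -32.2 0 0 0 0" --pt "3 -32.2 0 0 0 0" --pt "3 -32.2 0 0 0 0" --pt "3 -32.2 0 0 0 0" --pt "3 -32.2 0 0 0 0"

```text
t: 17.92
eef_pos: [0.4693, -0.0725, 0.4771]
ee_rot: [-3.141, 0.0, -0.088]
force: [0.2, 0.5, -2.7]
width: 0.0498
```

move_arm --pt "0 -32.2 0 0 0 0.2" --pt "0 -32.2 0 0 0 0.2" --pt "0 -32.2 0 0 0 0.2" --pt "0 -32.2 0 0 0 0.2" --pt "0 -32.2 0 0 0 0"

```text
t: 18.33
eef_pos: [0.4693, -0.2334, 0.477]
ee_rot: [-3.141, 0.0, -0.074]
force: [1.2, 0.1, -2.8]
width: 0.0498
```

move_arm --pt "-4 -32 0 0 0 0" --pt "-4 -32 0 0 0 0" --pt "-4 -32 0 0 0 0" --pt "-4 -32 0 0 0 0" --pt "-4 -32 0 0 0 0"

```text
t: 18.75
eef_pos: [0.4492, -0.3932, 0.4768]
ee_rot: [-3.141, 0.001, -0.074]
force: [1.0, 0.9, -3.0]
width: 0.0497
```

```bash
python3 - <<'E'
from h import *
kt=cam("wrist"); s=arm.get_state(); print(s["eef_pos"],np.degrees(s["ee_rot"]),s["force"],s["width"])
im=save("wrist","pics/w9.png"); b=save("side","pics/s9.png")
cv2.imwrite("pics/c9.png",np.vstack([im[:260,:,::-1],b[100:420,:,::-1]]))
E
```

```text
[ 0.44923874 -0.39323202  0.476843  ] [-1.79957263e+02  3.83827804e-02 -4.23754531e+00] [ 1.01610515  0.86625635 -2.98306021] 0.04972923965801451
```

View pics/c9.png

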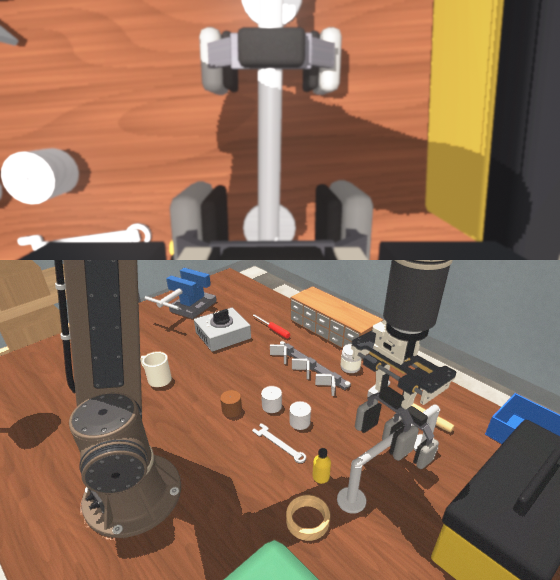

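The bar at column 270 is again centred between the cups, and the first pair is clear ahead. Lowering.

move_arm --pt "0 0 -35 0 0 0" --pt "0 0 -35 0 0 0" --pt "0 0 -35 0 0 0" --pt "0 0 -20 0 0 0" --pt "0 0 -8 0 0 0"

```text
t: 19.27
eef_pos: [0.4487, -0.3907, 0.3411]
ee_rot: [-3.138, 0.006, -0.074]
force: [-7.8, 21.3, 42.4]
width: 0.05
```

move_arm --pt "0 0 -2 0 0 0" --pt "0 0 -2 0 0 0" --pt "0 0 0 0 0 0" --pt "0 0 0 0 0 0" --pt "0 0 0 0 0 0"

```text
t: 19.68
eef_pos: [0.4502, -0.3918, 0.3415]
ee_rot: [3.141, -0.001, -0.074]
force: [-1.4, 3.3, 6.4]
width: 0.0497
```

move_arm --pt "0 0 1 0 0 0" --pt "0 0 0 0 0 0" --pt "0 0 0 0 0 0" --pt "0 0 0 0 0 0" --pt "0 0 0 0 0 0" --claw 60

```text
t: 20.1
eef_pos: [0.45, -0.3919, 0.3411]
ee_rot: [3.142, 0.0, -0.074]
force: [-0.4, -0.1, 0.4]
width: 0.0666
```

move_arm --pt "0 0 10 0 0 0" --pt "0 0 25 0 0 0" --pt "0 0 30 0 0 0" --pt "0 0 30 0 0 0" --pt "0 0 20 0 0 0"

```text
t: 20.52
eef_pos: [0.45, -0.3921, 0.4601]
ee_rot: [3.14, -0.003, -0.074]
force: [1.2, -0.1, 1.0]
width: 0.0673
```

move_arm --pt "3 36 0 0 0 0.5" --pt "3 36 0 0 0 0.5" --pt "3 36 0 0 0 0.5" --pt "3 36 0 0 0 0.5" --pt "3 36 0 0 0 0.5" --claw 130

```text
t: 20.93
eef_pos: [0.4646, -0.2105, 0.4571]
ee_rot: [3.141, -0.001, -0.03]
force: [0.8, 0.1, -0.7]
width: 0.044
```

move_arm --pt "9 36 0 0 0 0.5" --pt "9 36 0 0 0 0.5" --pt "9 36 0 0 0 0.5" --pt "9 36 0 0 0 0.5" --pt "9 36 0 0 0 0.5"

```text
t: 21.35
eef_pos: [0.5098, -0.0301, 0.4573]
ee_rot: [-3.141, -0.001, 0.014]
force: [0.9, -0.6, 0.2]
width: 0.0429
```

```bash
python3 - <<'E'
from h import *
kt=cam("wrist"); s=arm.get_state(); print(s["eef_pos"],np.degrees(s["ee_rot"]),np.round(s["q"],2),s["width"],s["t"])
im=save("wrist","pics/w10.png"); np.savez("kt10.npz",K=kt[0],T=kt[1]); b=save("side","pics/s10.png"); save("top","pics/t10.png")
for t,z in(("blank0",0),): print(t,[(np.round(d["xy"],1).tolist(),round(d["score"],2),np.round(ray("wrist",d["xy"],z,kt),4)[:2].tolist()) for d in arm.spot_point(t,"wrist")])
a=cv2.resize(im[:210,60:460,::-1],(800,420),interpolation=3)
cv2.imwrite("pics/c10.png",np.vstack([a,np.hstack([b[240:400,290:490,::-1],b[160:320,150:350,::-1],np.zeros((160,400,3),np.uint8)])]))
E
```

```text
[ 0.50983864 -0.03011622  0.45732811] [-1.79985687e+02 -8.04813631e-02  7.96788838e-01] [ 0.33  0.05 -0.26  0.   -1.26  1.26] 0.042937568060750456 21.35
blank0 [([252.4, 213.5], 0.94, [0.4573, -0.0062]), ([334.2, 203.5], 0.65, [0.4722, -0.1111])]
```

View pics/c10.png

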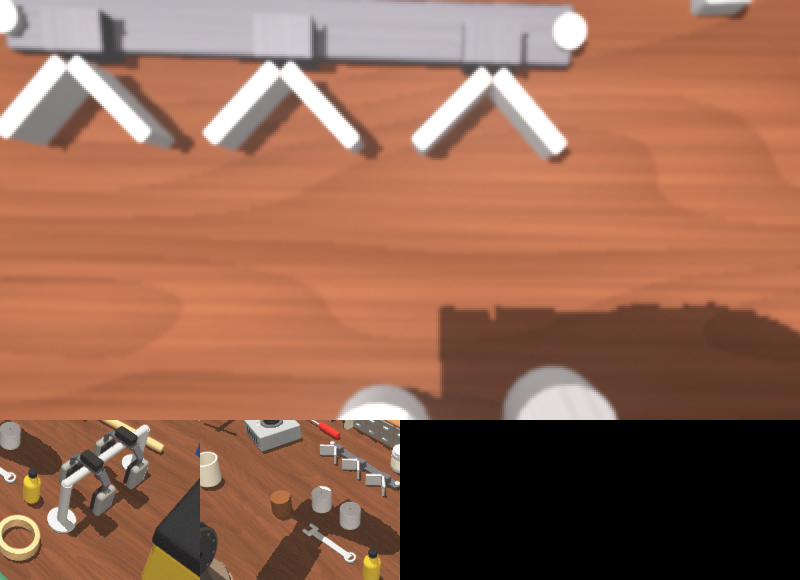

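Both pairs hang on the bar. The vee tips show in the crop; I'll fit the seats from them.

```bash
python3 - <<'E'
from h import *
z=np.load("kt10.npz"); kt=(z["K"],z["T"],0)
P=lambda c,z=.04: ray("w",(60+c[0]/2,c[1]/2),z,kt)[:2]
m=[]
for l,r in(((11,138),(140,142)),((222,143),(350,150)),((430,153),(547,158))):
    a,b=P(l),P(r); print(a,b,np.linalg.norm(a-b)); m.append((a+b)/2)
m=np.array(m); print(m, np.linalg.norm(np.diff(m,axis=0),axis=1)); v=m[0]-m[2]; psi=np.arctan2(v[1],v[0])-np.pi/2; print("yaw",np.degrees(psi))
ap=np.array([P(c) for c in((67,60),(281,65),(493,71))]); print("outer apex",ap,np.degrees(np.arctan2(*(ap[0]-ap[2])[::-1]))-90)
# blank tops via circle fit in full wrist picture
im=cv2.imread("pics/w10.png"); g=cv2.resize(im[190:262,200:400],None,fx=4,fy=4,interpolation=3); cv2.imwrite("pics/c10b.png",g)
E
```

```text
[0.62439303 0.18892553] [0.62338258 0.12102432] 0.06790872689428566
[0.62350336 0.07771516] [0.62099147 0.01008367] 0.06767811845169551
[ 0.62010072 -0.03234505] [ 0.61848854 -0.09457876] 0.062254586761834325
[[ 0.62388781  0.15497493]
 [ 0.62224742  0.04389942]
 [ 0.61929463 -0.0634619 ]] [0.11108762 0.10740192]
yaw -1.2046090020469107
outer apex [[ 0.66232621  0.1549113 ]
 [ 0.66154805  0.04504851]
 [ 0.66028199 -0.06418463]] -0.5345685239558975
```

View pics/c10b.png

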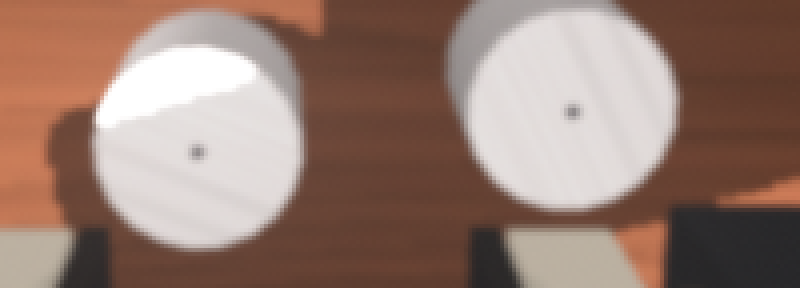

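```bash
python3 - <<'E'
from h import *
z=np.load("kt10.npz"); kt=(z["K"],z["T"],0)
print(ray("w",(249.25,228),.055,kt),ray("w",(343,217.75),.055,kt))
z=np.load("kt4.npz"); kt=(z["K"],z["T"],0); print(ray("w",(297,219),.055,kt),ray("w",(400,206.5),.055,kt))
s=arm.get_state(); print(s["eef_pos"],s["ee_rot"])
E
```

```text
[ 0.45564383 -0.00549915  0.055     ] [ 0.4693604  -0.11180065  0.055     ]
[ 0.4560028  -0.00607865  0.055     ] [ 0.46945274 -0.11211406  0.055     ]
[ 0.51008582 -0.03084997  0.45668469] [ 3.14152693e+00 -2.52838166e-04  1.57743480e-02]
```

move_arm --pt "-19 5 -20 0 0 -0.4" --pt "-19 5 -20 0 0 -0.4" --pt "-19 5 -20 0 0 -0.4" --pt "-19 5 -20 0 0 -0.4" --pt "-19 5 -20 0 0 -0.1" --claw 130

```text
t: 21.97
eef_pos: [0.4138, -0.008, 0.3557]
ee_rot: [-3.141, -0.001, -0.019]
force: [-0.4, 0.2, 0.8]
width: 0.0432
```

move_arm --pt "0 0 -33 0 0 0" --pt "0 0 -33 0 0 0" --pt "0 0 -33 0 0 0" --pt "0 0 -33 0 0 0" --pt "0 0 -30 0 0 0"

```text
t: 22.38
eef_pos: [0.4147, -0.008, 0.1934]
ee_rot: [-3.141, -0.001, -0.018]
force: [0.0, 0.9, -0.9]
width: 0.0427
```

```bash
python3 - <<'E'
from h import *
s=arm.get_state(); print(s["eef_pos"],s["ee_rot"],s["force"],s["width"],s["q"].round(2))
arm.grab_frame("top"); print([(np.round(d["xy"],1).tolist(),round(d["score"],2),np.round(ray("top",d["xy"],0),4)[:2].tolist()) for d in arm.spot_point("blank0","top")])
E
```

```text
[ 0.41472805 -0.00799472  0.19336218] [-3.14113735e+00 -1.19343009e-03 -1.78732682e-02] [ 0.00978623  0.8985209  -0.86396417] 0.042710194658231455 [ 0.46  0.21 -0.81  0.   -0.55  1.09]
[([314.1, 235.3], 0.71, [0.4718, -0.1104]), ([256.8, 271.4], 0.53, [0.3465, 0.0626])]
```

move_arm --pt "6 0.5 0 0 0 0" --pt "6 0.5 0 0 0 0" --pt "6 0 0 0 0 0" --pt "10 4 0 0 0 0" --pt "11 5 0 0 0 0"

```text
t: 22.9
eef_pos: [0.4551, 0.0032, 0.1955]
ee_rot: [-3.141, -0.002, -0.017]
force: [-1.6, -0.5, 1.7]
width: 0.0429
```

move_arm --pt "11 5 0 0 0 0" --pt "11 5 0 0 0 0" --pt "11 5 0 0 0 0" --pt "11 5 0 0 0 0" --pt "11 5 0 0 0 0"

```text
t: 23.32
eef_pos: [0.5101, 0.0288, 0.1941]
ee_rot: [3.141, 0.0, -0.016]
force: [-1.4, -1.0, 0.5]
width: 0.0429
```

```bash
python3 - <<'E'
from h import *
s=arm.get_state(); print(s["eef_pos"],s["ee_rot"],s["force"],s["width"],s["t"])
kt=cam("wrist"); save("wrist","pics/w11.png"); print([(np.round(d["xy"],1).tolist(),round(d["score"],2),np.round(ray("wrist",d["xy"],0,kt),4)[:2].tolist()) for d in arm.spot_point("blank0","wrist")])
arm.grab_frame("top"); print([(np.round(d["xy"],1).tolist(),round(d["score"],2),np.round(ray("top",d["xy"],0),4)[:2].tolist()) for d in arm.spot_point("blank0","top")])
E
```

```text
[0.51014809 0.02875693 0.19405753] [ 3.14148275e+00  1.94641679e-04 -1.61990464e-02] [-1.36107837 -1.02134244  0.48363672] 0.04286765435918601 23.3167
[([271.9, 196.3], 0.67, [0.5411, 0.0277])]
[([254.8, 267.8], 0.63, [0.3572, 0.0697]), ([315.3, 237.3], 0.61, [0.4657, -0.1145])]
```

move_arm --pt "10 4.5 0 0 0 0" --pt "10 4.5 0 0 0 0" --pt "10 4 0 0 0 0" --pt "10 2 0 0 0 0" --pt "10 0.5 0 0 0 0"

```text
t: 23.93
eef_pos: [0.5601, 0.0441, 0.1942]
ee_rot: [-3.142, -0.0, -0.016]
force: [-2.0, -0.2, 1.2]
width: 0.043
```

move_arm --pt "8 0 0 0 0 0" --pt "7 0 0 0 0 0" --pt "5 0 0 0 0 0" --pt "4 0 0 0 0 0" --pt "0 0 0 0 0 0"

```text
t: 24.35
eef_pos: [0.5822, 0.0436, 0.1937]
ee_rot: [3.141, 0.003, -0.017]
force: [-5.1, 3.4, 2.5]
width: 0.0427
```

```bash
python3 - <<'E'
from h import *
s=arm.get_state(); print(s["eef_pos"],s["ee_rot"],s["force"],s["width"],s["t"])
kt=cam("wrist"); save("wrist","pics/w12.png"); print([(np.round(d["xy"],1).tolist(),round(d["score"],2),np.round(ray("wrist",d["xy"],0,kt),4)[:2].tolist()) for d in arm.spot_point("blank0","wrist")])
for d in arm.masks_of("blank0","wrist"): print(d["score"],d["xy"],cv2.boundingRect(d["pixels"].astype(np.uint8)))
E
```

```text
[0.58224002 0.04356908 0.1936522 ] [ 3.14138014  0.00322311 -0.01712896] [-5.11791798  3.36154654  2.50136779] 0.042692538048814274 24.35
[([271.8, 198.5], 0.8, [0.6116, 0.0426])]
0.71 [269.1, 216.8] (189, 139, 166, 140)
```

move_arm --pt "1 0.5 0 0 0 0" --pt "1 0.5 0 0 0 0" --pt "1 0 0 0 0 0" --pt "0 0 0 0 0 0" --pt "0 0 0 0 0 0"

```text
t: 24.92
eef_pos: [0.5834, 0.0443, 0.1935]
ee_rot: [3.141, 0.006, -0.017]
force: [-12.1, 4.3, 7.1]
width: 0.0429
```

```bash
python3 - <<'E'
from h import *
s=arm.get_state(); print(s["eef_pos"],s["ee_rot"],s["force"],s["width"],s["t"])
E
```

```text
[0.58340137 0.04426353 0.1934909 ] [ 3.14062129  0.00613856 -0.01737225] [-12.12632463   4.34796083   7.11035551] 0.0428902214674071 24.9167
```

move_arm --pt "0.5 1 0 0 0 0" --pt "0.5 1 0 0 0 0" --pt "0.5 0 0 0 0 0" --pt "0 0 0 0 0 0" --pt "0 0 0 0 0 0"

```text
t: 25.33
eef_pos: [0.5854, 0.0464, 0.1935]
ee_rot: [3.141, 0.005, -0.017]
force: [-9.9, 4.5, 5.4]
width: 0.0428
```

move_arm --pt "0.7 0.7 0 0 0 0" --pt "0.7 0.7 0 0 0 0" --pt "0 0 0 0 0 0" --pt "0 0 0 0 0 0" --pt "0 0 0 0 0 0"

```text
t: 25.75
eef_pos: [0.5867, 0.0477, 0.1935]
ee_rot: [3.141, 0.005, -0.017]
force: [-10.5, 3.9, 5.1]
width: 0.043
```

move_arm --pt "0.7 0.7 0 0 0 0" --pt "0.7 0.7 0 0 0 0" --pt "0 0 0 0 0 0" --pt "0 0 0 0 0 0" --pt "0 0 0 0 0 0"

```text
t: 26.17
eef_pos: [0.5873, 0.0483, 0.1934]
ee_rot: [3.139, 0.007, -0.018]
force: [-12.3, -0.1, 8.3]
width: 0.0431
```

move_arm --pt "1 0 0 0 0 0" --pt "1 0 0 0 0 0" --pt "0 0 0 0 0 0" --pt "0 0 0 0 0 0" --pt "0 0 0 0 0 0"

```text
t: 26.58
eef_pos: [0.5881, 0.0483, 0.1931]
ee_rot: [3.139, 0.01, -0.018]
force: [-18.8, 2.0, 12.0]
width: 0.0433
```

```bash
python3 - <<'E'
from h import *
s=arm.get_state(); print(s["eef_pos"],s["ee_rot"],s["force"],s["width"],s["t"])
kt=cam("wrist"); im=save("wrist","pics/w13.png"); print([(np.round(d["xy"],1).tolist(),round(d["score"],2),np.round(ray("wrist",d["xy"],0,kt),4)[:2].tolist()) for d in arm.spot_point("blank0","wrist")])
cv2.imwrite("pics/c13.png",cv2.resize(im[40:290,130:410,::-1],None,fx=2,fy=2,interpolation=3)); np.savez("kt13.npz",K=kt[0],T=kt[1])
E
```

```text
[0.58806657 0.04825632 0.19311569] [ 3.13903517  0.01034594 -0.01800819] [-18.8101625    2.02718536  11.99458496] 0.043280273656458784 26.5833
[([268.2, 197.1], 0.9, [0.6169, 0.0486])]
```

View pics/c13.png

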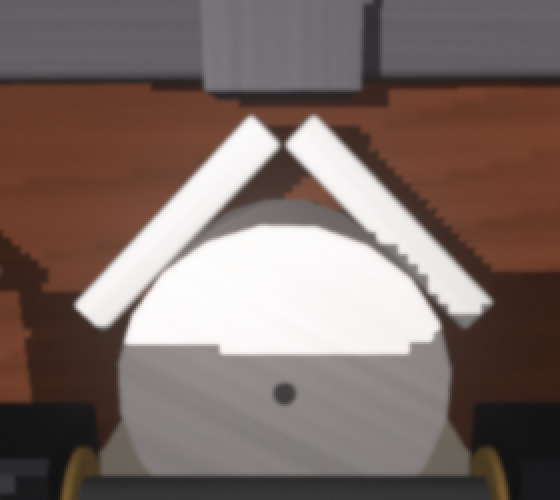

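Seated: the blank's centre dot is at crop (285,393), under the apex at (283,148), with both faces touching. A quick numeric check, and the expected seat0 worked out from this one.

```bash
python3 - <<'E'
from h import *
z=np.load("kt13.npz"); kt=(z["K"],z["T"],0)
P=lambda x,y,z:ray("w",(130+x/2,40+y/2),z,kt)[:2]
c=P(285,393,.055); a=P(283,148,.04); l,r=P(103,327,.04),P(462,325,.04); print("centre",c,"apex",a,a-c,"tips",l,r,np.linalg.norm(l-r),(l+r)/2-c)
L=[P(103,327,.04),P(279,146,.04)]; Rr=[P(287,146,.04),P(462,325,.04)]
al,ar=[np.degrees(np.arctan2(*(b-a)[::-1])) for a,b in((L[0],L[1]),(Rr[1],Rr[0]))]; print("face angles",al,ar,"yaw",(al+ar)/2)
E
```

```text
centre [0.61601571 0.04668297] apex [0.65773365 0.0462586 ] [ 0.04171794 -0.00042437] tips [0.62479628 0.08184791] [0.623909   0.01204115] 0.06981239575082585 [0.00833693 0.00026157]
face angles -46.31975995297209 44.427838556017555 yaw -0.9459606984772684
```

move_arm --pt "-6 0 0 0 0 0" --pt "-16 0 0 0 0 0" --pt "-16 0 20 0 0 0" --pt "-10 0 35 0 0 0" --pt "-10 -10 35 0 0 0"

```text
t: 27.1
eef_pos: [0.5336, 0.0399, 0.2843]
ee_rot: [3.141, 0.002, -0.015]
force: [1.0, 1.1, 0.9]
width: 0.043
```

move_arm --pt "-21 -30 0 0 0 0" --pt "-21 -30 0 0 0 0" --pt "-21 -30 0 0 0 0" --pt "-21 -30 0 0 0 0" --pt "-22 -28 0 0 0 0"

```text
t: 27.52
eef_pos: [0.4273, -0.1098, 0.2846]
ee_rot: [-3.141, -0.002, -0.016]
force: [0.8, 0.4, 0.5]
width: 0.0428
```

```bash
python3 - <<'E'
from h import *
s=arm.get_state(); print(s["eef_pos"],s["ee_rot"],s["force"],s["width"],s["t"])
kt=cam("wrist"); save("wrist","pics/w14.png"); print([(np.round(d["xy"],1).tolist(),round(d["score"],2),np.round(ray("wrist",d["xy"],0,kt),4)[:2].tolist()) for d in arm.spot_point("blank0","wrist")])
arm.grab_frame("top"); print([(np.round(d["xy"],1).tolist(),round(d["score"],2),np.round(ray("top",d["xy"],0),4)[:2].tolist()) for d in arm.spot_point("blank0","top")])
E
```

```text
[ 0.42734209 -0.10981443  0.28461208] [-3.14137706e+00 -1.84535616e-03 -1.59308824e-02] [0.84359507 0.44301027 0.54189081] 0.04279824298903052 27.5167
[([272.1, 154.7], 0.95, [0.4698, -0.1111])]
[([267.1, 189.7], 0.77, [0.6112, 0.0488]), ([266.4, 187.5], 0.37, [0.6184, 0.0516])]
```

move_arm --pt "0 0 -35 0 0 0" --pt "0 0 -35 0 0 0" --pt "0 0 -20 0 0 0" --pt "6 0 0 0 0 0" --pt "7 0 0 0 0 0"

```text
t: 28.13
eef_pos: [0.4419, -0.1081, 0.1936]
ee_rot: [3.141, 0.003, -0.015]
force: [0.2, -0.5, 0.7]
width: 0.0431
```

move_arm --pt "9 3 0 0 0 0" --pt "10 5 0 0 0 0" --pt "11 5 0 0 0 0" --pt "11 5 0 0 0 0" --pt "11 5 0 0 0 0"

```text
t: 28.55
eef_pos: [0.4949, -0.0849, 0.195]
ee_rot: [-3.141, -0.001, -0.016]
force: [-1.6, 0.1, 1.2]
width: 0.0431
```

move_arm --pt "11 5 0 0 0 0" --pt "11 5 0 0 0 0" --pt "11 5 0 0 0 0" --pt "11 5 0 0 0 0" --pt "11 5 0 0 0 0"

```text
t: 28.97
eef_pos: [0.5494, -0.0601, 0.1941]
ee_rot: [3.142, 0.0, -0.016]
force: [-1.6, -2.2, 1.3]
width: 0.0429
```

```bash
python3 - <<'E'
from h import *
s=arm.get_state(); print(s["eef_pos"],s["ee_rot"],s["force"],s["width"],s["t"])
kt=cam("wrist"); save("wrist","pics/w15.png"); print([(np.round(d["xy"],1).tolist(),round(d["score"],2),np.round(ray("wrist",d["xy"],0,kt),4)[:2].tolist()) for d in arm.spot_point("blank0","wrist")])
E
```

```text
[ 0.54935491 -0.0600626   0.19413928] [ 3.14152659e+00  1.15289264e-04 -1.63023728e-02] [-1.58530625 -2.17661096  1.28739974] 0.04286185957717223 28.9667
[([270.4, 198.2], 0.83, [0.5793, -0.0603]), ([42.9, 125.2], 0.66, [0.6172, 0.0485])]
```

move_arm --pt "8 -0.7 0 0 0 0" --pt "8 -0.7 0 0 0 0" --pt "8 0 0 0 0 0" --pt "6 0 0 0 0 0" --pt "3 0 0 0 0 0"

```text
t: 29.48
eef_pos: [0.5822, -0.0622, 0.1941]
ee_rot: [3.142, -0.0, -0.017]
force: [-1.2, -0.4, -0.1]
width: 0.0429
```

move_arm --pt "2 0 0 0 0 0" --pt "2 0 0 0 0 0" --pt "1 0 0 0 0 0" --pt "0 0 0 0 0 0" --pt "0 0 0 0 0 0"

```text
t: 29.9
eef_pos: [0.5849, -0.0622, 0.1938]
ee_rot: [3.141, 0.003, -0.017]
force: [-6.2, 0.0, 1.7]
width: 0.0433
```

move_arm --pt "1 0 0 0 0 0" --pt "1 0 0 0 0 0" --pt "1 0 0 0 0 0" --pt "0 0 0 0 0 0" --pt "0 0 0 0 0 0"

```text
t: 30.32
eef_pos: [0.586, -0.0622, 0.1934]
ee_rot: [3.141, 0.008, -0.017]
force: [-13.0, 3.4, 7.6]
width: 0.043
```

```bash
python3 - <<'E'
from h import *
s=arm.get_state(); print(s["eef_pos"],s["ee_rot"],s["force"],s["width"],s["t"])
kt=cam("wrist"); im=save("wrist","pics/w16.png"); print([(np.round(d["xy"],1).tolist(),round(d["score"],2),np.round(ray("wrist",d["xy"],0,kt),4)[:2].tolist()) for d in arm.spot_point("blank0","wrist")])
# dark centre dot near expected projection
g=cv2.cvtColor(im,cv2.COLOR_RGB2GRAY); u,v=250,218
w=g[v:v+35,u:u+45]; print(np.unravel_index(w.argmin(),w.shape),w.min())
j,i=np.unravel_index(w.argmin(),w.shape); print("centre",ray("w",(u+i,v+j),.055,kt))
np.savez("kt16.npz",K=kt[0],T=kt[1])
E
```

```text
[ 0.58599711 -0.06220988  0.1934397 ] [ 3.14110806  0.00769801 -0.01732534] [-13.01071721   3.36963507   7.60325532] 0.04301265310773302 30.3167
[([270.1, 195.6], 0.97, [0.6161, -0.0624]), ([54.1, 198.9], 0.78, [0.6162, 0.0468])]
(np.int64(19), np.int64(22)) 59
centre [ 0.61398687 -0.06330292  0.055     ]
```

move_arm --pt "-6 0 0 0 0 0" --pt "-16 0 0 0 0 0" --pt "-16 0 20 0 0 0" --pt "-10 0 35 0 0 0" --pt "-5 0 40 0 0 0"

```text
t: 30.83
eef_pos: [0.5345, -0.0622, 0.2887]
ee_rot: [3.141, 0.004, -0.017]
force: [1.7, 0.5, 0.0]
width: 0.043
```

move_arm --pt "-2 14 34 0 0 0" --pt "-2 14 34 0 0 0" --pt "-2 14 34 0 0 0" --pt "-2 14 34 0 0 0" --pt "-2 14 34 0 0 0"

```text
t: 31.25
eef_pos: [0.5257, 0.0084, 0.4617]
ee_rot: [-3.141, -0.003, -0.016]
force: [0.6, 0.4, -0.4]
width: 0.0432
```

```bash
python3 - <<'E'
from h import *
s=arm.get_state(); print(s["eef_pos"],s["ee_rot"],s["t"])
kt=cam("wrist"); im=save("wrist","pics/w17.png"); np.savez("kt17.npz",K=kt[0],T=kt[1])
print([(np.round(d["xy"],1).tolist(),round(d["score"],2),np.round(ray("wrist",d["xy"],0,kt),4)[:2].tolist()) for d in arm.spot_point("blank0","wrist")])
g=cv2.cvtColor(im,cv2.COLOR_RGB2GRAY)
for p in([.6160,.0467,.055],[.6143,-.0633,.055]):
    u,v=np.round(proj("w",p,kt)).astype(int); w=g[v-7:v+8,u-7:u+8]; j,i=np.unravel_index(w.argmin(),w.shape); print((u,v),w.min(),int(np.median(w)),ray("w",(u-7+i,v-7+j),.055,kt)-p)
top=save("top","pics/t17.png"); print([(np.round(d["xy"],1).tolist(),round(d["score"],2),np.round(ray("top",d["xy"],0),4)[:2].tolist()) for d in arm.spot_point("blank0","top")])
E
```

```text
[0.5257333  0.00842168 0.46174809] [-3.14071247e+00 -2.66103871e-03 -1.64283302e-02] 31.25
[([237.7, 101.4], 0.84, [0.6135, 0.0479]), ([327.4, 98.7], 0.78, [0.6148, -0.0598]), ([518.0, 350.3], 0.73, [0.2599, -0.3466])]
(np.int64(234), np.int64(97)) 251 255 [-8.54873511e-05  8.18476770e-04 -6.93889390e-18]
(np.int64(339), np.int64(97)) 241 255 [-1.81206629e-04 -2.99258869e-04 -6.93889390e-18]
[([255.8, 268.5], 0.59, [0.3553, 0.0664]), ([303.4, 191.8], 0.58, [0.6119, -0.0691])]
```

move_arm --pt "5.7 39.5 -6 0 0 -1.1" --pt "5.7 39.5 -6 0 0 -1.1" --pt "5.7 39.5 -6 0 0 -1.1" --pt "5.7 39.5 -6 0 0 -1.1" --pt "5.7 39.5 -6 0 0 -1.1"

```text
t: 31.87
eef_pos: [0.5547, 0.2068, 0.4278]
ee_rot: [3.141, 0.001, -0.114]
force: [1.4, -0.8, -0.2]
width: 0.043
```

move_arm --pt "5.7 39.5 -6 0 0 -1.1" --pt "5.7 39.5 -6 0 0 -1.1" --pt "5.7 39.5 -6 0 0 -1.1" --pt "5.7 39.5 -6 0 0 -1.1" --pt "5.7 39.5 -6 0 0 -1.1"

```text
t: 32.28
eef_pos: [0.5834, 0.4045, 0.3972]
ee_rot: [3.14, 0.001, -0.21]
force: [1.0, -0.7, 0.8]
width: 0.0427
```

move_arm --pt "0 0 -35 0 0 0" --pt "0 0 -30 0 0 0" --pt "0 0 0 0 0 0" --pt "0 0 0 0 0 0" --pt "0 0 0 0 0 0"

```text
t: 32.7
eef_pos: [0.584, 0.4028, 0.3354]
ee_rot: [-3.141, -0.001, -0.209]
force: [-0.3, -0.5, 1.1]
width: 0.0429
```

```bash
python3 - <<'E'
from h import *
s=arm.get_state(); print(s["eef_pos"],np.degrees(s["ee_rot"]),s["q"].round(2),s["t"])
kt=cam("wrist"); im=save("wrist","pics/w18.png"); np.savez("kt18.npz",K=kt[0],T=kt[1])
print([(np.round(d["xy"],1).tolist(),round(d["score"],2),np.round(ray("wrist",d["xy"],.097,kt),4)[:2].tolist()) for d in arm.spot_point("switch_grip","wrist")])
print([(d["score"],ray("wrist",d["xy"],.06,kt),cv2.boundingRect(d["pixels"].astype(np.uint8))) for d in arm.masks_of("switch","wrist")])
# white line on the dark grip
g=cv2.cvtColor(im,cv2.COLOR_RGB2GRAY); ex=proj("w",[.583,.404,.104],kt); print("exp centre px",ex)
E
```

```text
[0.58397014 0.40277057 0.33540136] [-1.79983910e+02 -7.42215377e-02 -1.19466994e+01] [ 0.88  0.46  0.    0.   -1.12  0.48] 32.7
[([270.4, 231.6], 0.68, [0.5816, 0.4039])]
[(0.95, array([0.57626774, 0.40296944, 0.06      ]), (229, 182, 81, 94))]
exp centre px [269.68316189 233.09437934]
```

move_arm --pt "-1 1 -30 0 0 0" --pt "0 0 -30 0 0 0" --pt "0 0 -19 0 0 0" --pt "0 0 0 0 0 0" --pt "0 0 0 0 0 0"

```text
t: 33.27
eef_pos: [0.5826, 0.404, 0.2563]
ee_rot: [-3.141, -0.001, -0.208]
force: [0.6, 1.2, 0.9]
width: 0.0432
```

move_arm --pt "0 0 0 0 0 0" --pt "0 0 0 0 0 0" --pt "0 0 0 0 0 0" --pt "0 0 0 0 0 0" --pt "0 0 0 0 0 0" --claw 255 --squeeze 20

```text
t: 33.68
eef_pos: [0.5824, 0.4041, 0.2557]
ee_rot: [-3.141, -0.0, -0.208]
force: [1.9, 9.8, 1.1]
width: 0.0153
```

move_arm --pt "0 0 0 0 0 0" --pt "0 0 0 0 0 0" --pt "0 0 0 0 0 0" --pt "0 0 0 0 0 -6.5" --pt "0 0 0 0 0 -6.5"

```text
t: 34.1
eef_pos: [0.5824, 0.4044, 0.2557]
ee_rot: [-3.141, -0.0, -0.44]
force: [-1.6, 2.6, 3.1]
width: 0.0139
```

move_arm --pt "0 0 0 0 0 -6.5" --pt "0 0 0 0 0 -6.5" --pt "0 0 0 0 0 -6.5" --pt "0 0 0 0 0 -6.5" --pt "0 0 0 0 0 -6.5"

```text
t: 34.52
eef_pos: [0.5819, 0.4038, 0.2557]
ee_rot: [3.141, -0.0, -1.008]
force: [-4.6, 0.8, 5.8]
width: 0.0143
```

move_arm --pt "0 0 0 0 0 -6.5" --pt "0 0 0 0 0 -6.5" --pt "0 0 0 0 0 -6.5" --pt "0 0 0 0 0 -6.5" --pt "0 0 0 0 0 -6.5"

```text
t: 34.93
eef_pos: [0.5811, 0.4037, 0.2557]
ee_rot: [3.139, -0.001, -1.575]
force: [-9.6, 1.0, 8.3]
width: 0.0142
```

move_arm --pt "0 0 0 0 0 -6.5" --pt "0 0 0 0 0 -0.8" --pt "0 0 0 0 0 0" --pt "0 0 0 0 0 0" --pt "0 0 0 0 0 0"

```text
t: 35.35
eef_pos: [0.5809, 0.4037, 0.2557]
ee_rot: [3.139, -0.002, -1.697]
force: [-8.7, 0.3, 9.3]
width: 0.0138
```

move_arm --pt "0 0 0 0 0 0" --pt "0 0 0 0 0 0" --pt "0 0 0 0 0 0" --pt "0 0 0 0 0 0" --pt "0 0 0 0 0 0" --claw 120

```text
t: 35.77
eef_pos: [0.5824, 0.4038, 0.2549]
ee_rot: [3.141, -0.001, -1.697]
force: [-0.2, -0.3, -0.0]
width: 0.0418
```

move_arm --pt "0 0 20 0 0 0" --pt "0 0 30 0 0 0" --pt "0 0 30 0 0 0" --pt "0 0 30 0 0 0" --pt "0 0 20 0 0 0"

```text
t: 36.18
eef_pos: [0.5827, 0.404, 0.3885]
ee_rot: [-3.139, 0.002, -1.697]
force: [-0.1, 0.4, -0.2]
width: 0.0465
```

```bash
python3 - <<'E'
from h import *
s=arm.get_state(); print(s["eef_pos"],np.degrees(s["ee_rot"]),s["force"],s["t"])
im=save("wrist","pics/w19.png"); top=save("top","pics/t19.png"); sd=save("side","pics/s19.png")
w=cv2.resize(im[130:290,170:370],(400,320),interpolation=3)
j=cv2.resize(top[150:270,215:375],(400,300),interpolation=3); r=cv2.resize(sd[150:350,280:480],(400,400),interpolation=3); f=cv2.resize(top[80:330],(400,179))
L=np.vstack([w,j[:280]]); Rr=np.vstack([r,f[:179],np.zeros((21,400,3),np.uint8)])
cv2.imwrite("pics/c19.png",np.hstack([L,Rr])[:,:,::-1])
print([(np.round(d["xy"],1).tolist(),round(d["score"],2),np.round(ray("top",d["xy"],0),4)[:2].tolist()) for d in arm.spot_point("blank0","top")])
print([(np.round(d["xy"],1).tolist(),round(d["score"],2),np.round(ray("top",d["xy"],.15),4)[:2].tolist()) for d in arm.spot_point("muffs0_saddle","top")])
g=cv2.cvtColor(top,cv2.COLOR_RGB2GRAY)
for p in([.6160,.0467,.055],[.6143,-.0633,.055]):
    u,v=np.round(proj("top",p)).astype(int); m=(g[v-16:v+17,u-16:u+17]>190); 
    print((u,v),m.sum())
E
```

```text
[0.58267711 0.40398725 0.38850914] [-1.79870606e+02  1.09817006e-01 -9.72303103e+01] [-0.08122978  0.42098673 -0.20523634] 36.1833
[([254.4, 267.9], 0.73, [0.3568, 0.0709]), ([302.9, 191.8], 0.64, [0.6118, -0.0675]), ([268.4, 189.3], 0.64, [0.6128, 0.0447])]
[([420.8, 200.1], 0.76, [0.5698, -0.397])]
(np.int64(268), np.int64(184)) 340
(np.int64(303), np.int64(186)) 350
```

View pics/c19.png

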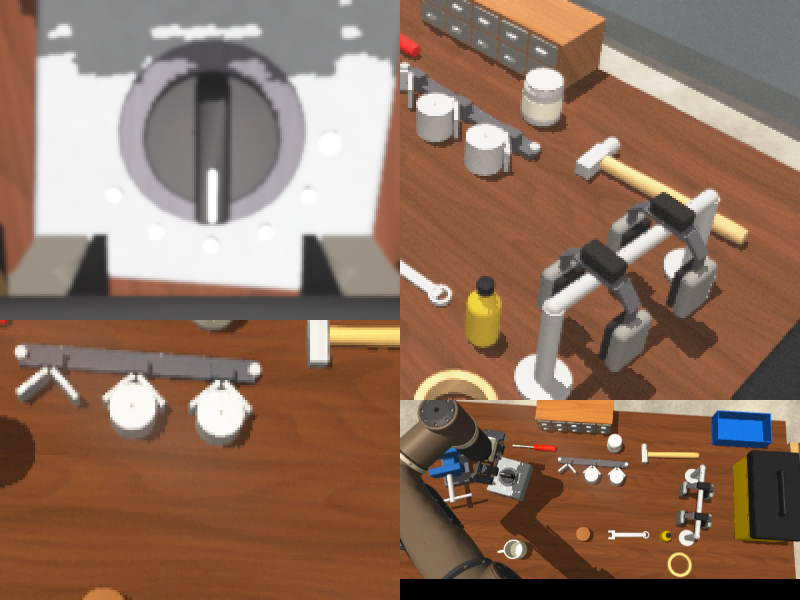

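The line at (212,195) points at the third dot after the big one. Both blanks are in their vees, both pairs are on the rail, and the bystanders haven't moved. Handing in.

```bash
python3 -c "
from station import arm
print(arm.job_done())"
```

```text
the job is handed in; nothing more can be done
None
```

The job is handed in; the station gives no verdict, so this rests on my own checks. It took about 36 s of the 210 s. Only two blanks were on the bench, and both pairs of ear defenders were.

- **Switch:** I turned it back to off first and confirmed the white line at the large dot. Once both blanks were home I set it to the third click. The tool ended 86° clockwise of off, and the last picture shows the line on the third dot.
- **Blanks:** I slid both without lifting, one into vee 1 and one into vee 0. Vee 1's apex measured 41.7 mm from its blank's axis (42 nominal). After I backed off, both blanks were still within about 1 mm of their seated positions, and the last overhead picture still shows them there.
- **Ear defenders:** Both pairs hang level astride the rail, about 60 mm either side of its middle. In the last overhead picture the network found only one of the pairs, but both are plain to see.
- **Rest of the bench:** The brown look-alike and the bystanders are where they started, judged by eye from the last overhead picture. I saw no blank get knocked.

Two readings disagreed. My first vision estimate of the vee 1 seat was about 3–4 mm off, and I corrected it from the contact forces. In the last overhead picture the network's blank positions differ from the close-up ones by 3–5 mm. I put that down to the coarser view.

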